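# Dispense one drug carton and slide it into the order field

## Robot

A 6-joint arm with a two-finger parallel gripper is mounted at the origin on the work surface. World frame = base frame: x ahead of the robot, y to its left, z up, the work surface at z = 0. Lengths are in m, angles in rad, forces in N, time in s.
With the tool pointing down it reaches from about 0.15 to 0.775 m from the base axis. Payload 6.1 kg.
Tool frame: the origin (TCP) lies between the finger pads; the fingertips stand 8 mm ahead of it and the grasp point (between the pads) lies 11 mm behind it; z points along the fingers, y is the line along which they close (so a half turn about z gives the same grasp; the last joint's range is limited). The gripper opens to 85 mm and grips with 20 to 120 N. Pads are 22 mm wide; open, the fingers measure 114 mm over their backs; the gripper's body (76 mm by 85 mm) begins 54 mm behind the grasp point. The pads swing forward as they close: fully open they stand 13 mm farther back than shut.
Start: joints at [1.317, 0.126, -0.04, 1.405, 0, 1.571], TCP at [0.132, 0.508, 0.239] pointing down, gripper open.
Joint ranges: [-2.72, 2.72], [-0.95, 1.95], [-1.27, 1.35], [-1.78, 2.02], [-1.46, 1.47], [-3.14, 3.14]. Speed limits (rad/s): [2.39, 2.39, 3.01, 3.14, 3.14, 3.14].

## Interface

Orientations are given as a rotation vector (axis times angle).
In Python, from workcell import arm gives the robot as it stands. The module is installed in compiled form; this text tells all that it offers.
- The arm moves only by the shell command python3 -m inch 'ROWS' [FORCE]. ROWS is JSON, a list of rows, each a list of 3 entries, a list of its own where there are three numbers: the opening in per cent of the stroke, from 0 (shut) to 100 (fully open), then the shift along the tool's x, y, z in cm, then the turn, a rotation vector about the tool's x, y, z in degrees. A call has exactly 10 rows; each row shifts and turns the commanded pose from where the row before left it, along the tool's axes as they then stand; what a row does not reach is not made up. A row lasts 1/10 s, in which the tool goes at most 50 mm and 8.59 degrees, less where a joint would pass 70% of its speed; a pose out of reach is approached as far as the arm can. A call with a gripper value outside its range is refused whole. The fingers move at their own pace and stop on an object; FORCE is the grip in N (left out, the last holds). Time passes only in rows, so rows that do not move let the fingers close, or fill a call up. It gives the time, the measured TCP pose, the force, the opening and the grip force at its end, in the units of the state.
- arm.state(): the state, without advancing time (a new reading comes with each control period).
- arm.grab_frame(name): name is "side" or "top" or "wrist"; returns a dict with "frame" (480x640x3 uint8, red, green, blue), "vfov" (degrees; the focal length in pixels is half the picture's height over the tangent of half this angle, whatever the lens; pixels are square), "cx", "cy" (the principal point, pixels), "pose" (4x4, takes a point from camera to world coordinates). Camera axes: x right, y down, z forward; pixel columns grow to the right and rows downward; lengths in m; the calibration is good to about 2 mm. A picture is of the moment at which its call begins. There is no depth.
- arm.hand_in(): hands the job in; it is judged then, once.
The state is a dict: "clock": time; "joints": joint angles; "qvel": joint speeds; "joint_torque": joint torques, N m; "eef_pos": TCP position; "ee_rot": TCP orientation; "force": force on the tool from outside, world axes, zero at the start; "ft_torque": the same for the moment, N m; "finger_gap": opening from 0.0 (shut) to 1.0 (fully open); "gripper_force": force on a finger pad.
Only numpy, scipy, OpenCV 4.12 (cv2) and the standard library are available. Lean on these libraries where they do the work, as an engineer would, in place of code of your own. Each camera call takes 0.05 s, during which the arm holds its last target. There are 200 camera calls.

## Task

Press the green plunger of the carton dispenser once, right down to its stop, and let it spring back up so that just one carton comes out of the mouth. Then gently nudge that carton aside along the bench with the fingers, without pinching, lifting or tipping it, until it lies flat and wholly inside the teal taped rectangle (not the red one). Leave the other cartons in the dispenser and everything else on the bench where it is.

Things in the scene. Friction and masses are not known exactly. Their poses are not given: they have to be found in the camera images.
- dispenser: The carton dispenser, fixed to the bench: a clear upright magazine in front and a white ejector housing behind it, on a 3 mm steel foot plate 186 x 80 mm. Origin on the bench. Its -x axis points out of the mouth, +z up. The magazine spans x -84 to -14 mm, y -27 to +27 mm, up to z = 120 mm. The housing spans x -14 to +94 mm, y -34 to +34 mm, up to z = 75 mm. The foot plate ends at x = -84 mm (the mouth), so the carton comes to rest on the bare bench in front.
- plunger_top (a point): Centre of the top face of the green mushroom knob (36 mm across) of the plunger, 40 mm behind the dispenser's origin (local x = +40 mm) and 140 mm above the bench when up. It is pressed straight down; the gear inside drives the ejector blade out of the mouth three and a half times as far (105 mm for a full stroke), and its spring lifts it again and draws the blade back within about half a second once it is let go.
- plunger (a joint): Plunger travel in m: 0 up, 0.030 fully down at a hard stop. The return spring takes 5 N at the start to 11 N at the stop, plus about 6 N for every 0.1 m/s of pressing speed.
- magazine (a point): Centre of the lowest carton's place inside the magazine, 13 mm above the bench, 35 mm behind the mouth.
- mouth (a point): Middle of the lower edge of the dispenser's mouth, 3 mm above the bench. A full stroke leaves the dispensed carton flat on the bench with its centre about 65 mm out from here (along the dispenser's -x), its 60 mm side along the dispenser's x.
- carton1_center (a point): A white drug carton with orange bands, a rigid 60 x 42 x 20 mm box weighing about 32 g. It is the lowest of the four in the magazine at the start, the one that comes out first. This point is its centre, 10 mm above its underside; x along the 60 mm side, y along the 42 mm side, z up.
- carton2_center (a point): A white drug carton with orange bands, a rigid 60 x 42 x 20 mm box weighing about 32 g. The second in the stack (centre point); it drops to the lowest place when the plunger comes back up, and a second press would push it out.
- carton3_center (a point): A white drug carton with orange bands, a rigid 60 x 42 x 20 mm box weighing about 32 g. The third in the stack (centre point). Stays in the magazine.
- carton4_center (a point): A white drug carton with orange bands, a rigid 60 x 42 x 20 mm box weighing about 32 g. The top one of the stack (centre point). Stays in the magazine.
- order_field: The teal taped rectangle on the bench, 150 mm along its x and 140 mm along its y over the outside of the 10 mm tape, flat (no step). Origin at its centre on the bench. It lies to the left or the right of the dispenser's mouth, the red one on the other side. A vial stands in it near the middle of its far (+x) edge, about 48 mm from the centre.
- return_field: The like rectangle in red tape, for returned drugs, the same size; origin at its centre. Not the place for the carton.
- order_vial: A glass vial with a red cap standing in the teal rectangle, 25 mm across, 50 mm high, origin under its base. To be left alone.
- return_vial: A glass vial with a blue cap standing in the red rectangle, 25 mm across, 50 mm high, origin under its base. To be left alone.
- return_carton: A lilac carton lying in the red rectangle, 55 x 50 x 25 mm, origin under its base. To be left alone.
- infusion1: A glass infusion bottle, 72 mm across, 174 mm high, standing beyond the outer side of a rectangle; origin under its base. To be left alone.
- infusion2: A second such infusion bottle. To be left alone.
- bowl: A steel bowl, 110 mm across, 45 mm high, origin under its base. To be left alone.
- cap_jar: A jar with a blue lid, 64 mm across, 75 mm high, origin under its base. To be left alone.
- carton1: The same first carton as carton1_center; origin at the centre of its underside.
- corner_a (a point): The +x +y upright edge of the first carton, half-way up (30 mm and 21 mm from carton1_center along its x and y).
- corner_b (a point): The +x -y upright edge of the first carton, half-way up (30 mm and 21 mm from carton1_center along its x and y).
- corner_c (a point): The -x +y upright edge of the first carton, half-way up (30 mm and 21 mm from carton1_center along its x and y).
- corner_d (a point): The -x -y upright edge of the first carton, half-way up (30 mm and 21 mm from carton1_center along its x and y).

How it is judged:
By the outcome, as a careful person would: the job done as asked, in the order asked, and still so for the second after the job is handed in, with the robot touching nothing.
It also fails if it takes over 72 s, if anything falls off the work surface, if the arm or the gripper's body presses on something with over 40 N, if the wrist force passes 120 N, or if a joint passes its speed limit or range.

## Working session

There is one attempt and no reset: what is moved stays moved. The work goes in short steps, Python scripts to look and compute and a shell command to move; the robot and the scene stay as the last step left them, time stands still between calls to the robot, and variables do not carry over. Pictures are saved under pics/ and viewed, at most 10 in all, crops included, and the job is handed in when it is done.

```bash
mkdir -p pics; cat > h.py <<'E'
import numpy as np, cv2
from workcell import arm
from scipy.spatial.transform import Rotation as R
def grab(n,f):
    d=arm.grab_frame(n); cv2.imwrite('pics/'+f,d['frame'][:,:,::-1]); np.savez('pics/'+f+'.npz',**d); return d
def load(f): return dict(np.load('pics/'+f+'.npz'))
def ray(d,u,v):
    f=240/np.tan(np.radians(float(d['vfov']))/2)
    T=d['pose']; return T[:3,3],T[:3,:3]@np.array([(u-d['cx'])/f,(v-d['cy'])/f,1])
def onz(d,u,v,z=0):
    o,r=ray(d,u,v); return o+r*(z-o[2])/r[2]
def proj(d,p):
    f=240/np.tan(np.radians(float(d['vfov']))/2)
    T=d['pose']; c=T[:3,:3].T@(np.array(p)-T[:3,3]); return c[:2]/c[2]*f+[d['cx'],d['cy']]
def tri(a,b):
    (o1,r1),(o2,r2)=a,b; A=np.c_[r1,-r2]; s=np.linalg.lstsq(A,o2-o1,rcond=None)[0]
    p,q=o1+r1*s[0],o2+r2*s[1]; return (p+q)/2,np.linalg.norm(p-q)
E
python3 - <<'E'
from h import *
for n in("side","top"):
    d=grab(n,n+'0.png'); print(n,d['vfov'],d['cx'],d['cy'],d['pose'].round(3).tolist())
s=arm.state(); print(s['clock'],s['eef_pos'],R.from_rotvec(s['ee_rot']).as_matrix().round(3).tolist(),s['force'])
E
```

```text
side 56.56347796926637 321.5684767087724 232.53892520110622 [[-0.87, -0.262, 0.417, 0.228], [-0.492, 0.496, -0.715, 0.66], [-0.019, -0.828, -0.56, 0.634], [0.0, 0.0, 0.0, 1.0]]
top 57.69468658648584 323.1560126248984 237.79351687401328 [[0.009, -0.99, 0.141, 0.457], [-1.0, -0.009, -0.003, 0.023], [0.005, -0.141, -0.99, 1.019], [0.0, 0.0, 0.0, 1.0]]
0.1 [0.13173361 0.50784301 0.23859015] [[-0.968, 0.251, -0.0], [0.251, 0.968, -0.001], [-0.0, -0.001, -1.0]] [ 0.12716746 -0.19530955  0.18882376]
```

View pics/top0.png

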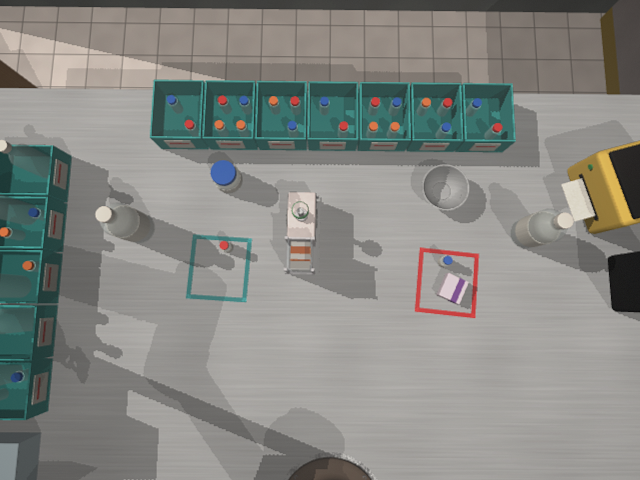

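View pics/side0.png

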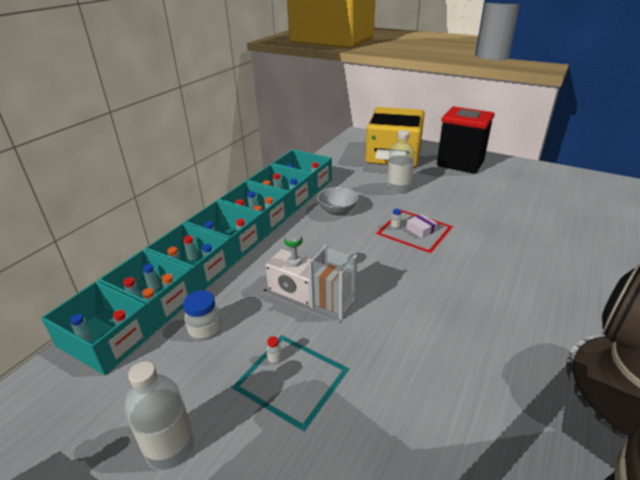

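The top view shows the dispenser at about (302,235), with the mouth at (300,272) and the green knob at (300,210). The teal field is at (220,268) with its vial at (225,245), and the red field is on the right. The side view shows the knob at (292,242) and the teal field at (292,380).

```bash
python3 - <<'E'
from h import *
t,s=load('top0.png'),load('side0.png')
def mask(d,lo,hi,box):
    h=cv2.cvtColor(d['frame'],cv2.COLOR_RGB2HSV); m=cv2.inRange(h,lo,hi)
    k=np.zeros_like(m); x0,y0,x1,y1=box; k[y0:y1,x0:x1]=m[y0:y1,x0:x1]; return k
def quad(m):
    c=max(cv2.findContours(m,cv2.RETR_EXTERNAL,cv2.CHAIN_APPROX_NONE)[0],key=cv2.contourArea)
    return cv2.approxPolyDP(cv2.convexHull(c),6,True)[:,0]
for d,b in((t,(175,225,262,310)),(s,(225,325,360,440))):
    q=quad(mask(d,(75,80,40),(100,255,255),b)); p=np.array([onz(d,*x) for x in q])[:,:2]
    print('teal',q.tolist(),p.round(4).tolist(),p.mean(0))
def cen(d,lo,hi,b):
    m=mask(d,lo,hi,b); ys,xs=np.nonzero(m); print(len(xs),xs.min(),xs.max(),ys.min(),ys.max()); return xs.mean(),ys.mean()
g=[(45,60,40),(75,255,255)]
a=cen(t,*g,(285,195,318,230)); b=cen(s,*g,(275,228,312,262)); print('knob',a,b,tri(ray(t,*a),ray(s,*b)))
a=cen(t,(0,130,80),(8,255,255),(210,235,240,258)); b=cen(s,(0,130,80),(8,255,255),(260,330,290,352)); print('vialcap',a,b,tri(ray(t,*a),ray(s,*b)))
c=np.hstack([cv2.resize(t['frame'][180:290,265:345],None,fx=5,fy=5,interpolation=cv2.INTER_CUBIC),cv2.resize(s['frame'][225:325,255:365],(400,364),interpolation=cv2.INTER_CUBIC) if 0 else np.vstack([cv2.resize(s['frame'][225:325,255:365],(400,364),interpolation=cv2.INTER_CUBIC),np.zeros((186,400,3),np.uint8)])])
cv2.imwrite('pics/crop.png',c[:,:,::-1])
E
```

```text
teal [[193, 235], [251, 239], [245, 301], [186, 297]] [[0.6056, 0.3264], [0.5974, 0.1893], [0.4525, 0.1985], [0.4605, 0.3353]] [0.52900263 0.26237417]
teal [[281, 335], [348, 368], [304, 430], [232, 388]] [[0.5972, 0.1884], [0.4509, 0.1965], [0.4575, 0.3336], [0.6034, 0.3269]] [0.52724738 0.26135522]
22 293 307 212 218
110 284 301 238 247
knob (np.float64(301.09090909090907), np.float64(216.0)) (np.float64(292.2), np.float64(242.70909090909092)) (array([0.63421102, 0.06829359, 0.12615549]), np.float64(0.010619541601923141))
57 220 227 241 249
90 267 277 337 346
vialcap (np.float64(223.50877192982455), np.float64(244.78947368421052)) (np.float64(272.5), np.float64(341.35555555555555)) (array([0.57620444, 0.24245322, 0.04629037]), np.float64(0.002411118035162962))
```

View pics/crop.png

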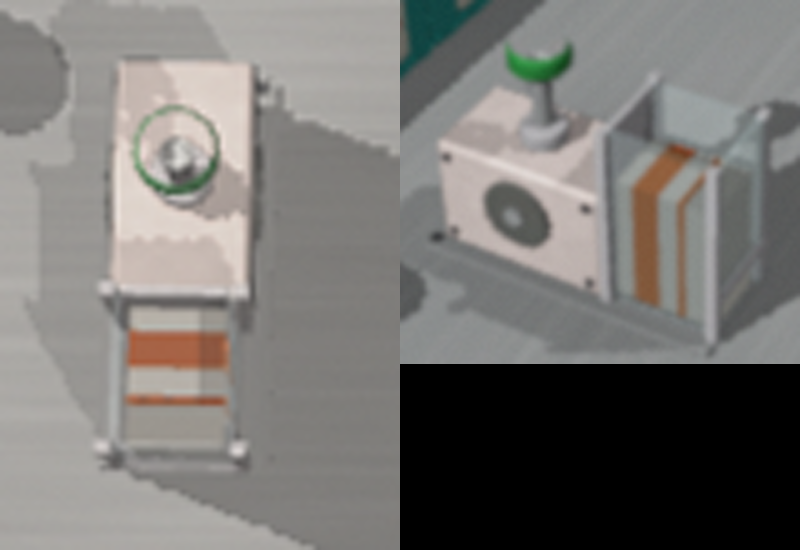

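```bash
python3 - <<'E'
from h import *
t,s=load('top0.png'),load('side0.png')
T=lambda x,y,z: onz(t,265+x/5,180+y/5,z)
S=lambda x,y,z: onz(s,255+(x-400)/3.636,225+y/3.636,z)
print('knob', T(177,148,.137),S(539,45,.14), tri(ray(t,265+177/5,180+148/5),ray(s,255+139/3.636,225+45/3.636)))
for n,p in dict(h1=(118,62,.075),h2=(253,65,.075),f1=(103,447,.12),f2=(238,450,.12),b1=(106,290,.12),b2=(245,290,.12)).items(): print(n,T(*p)[:2].round(4))
for n,p in dict(hb=(440,147,.075),front=(711,345,.003),hbot=(440,237,.0)).items(): print('S',n,S(*p)[:2].round(4))
E
```

```text
knob [0.64069717 0.06698905 0.137     ] [0.63638443 0.06946668 0.14      ] (array([0.63966327, 0.0665058 , 0.13735465]), np.float64(0.002088506548774835))
h1 [0.6923 0.0969]
h2 [0.6915 0.037 ]
f1 [0.5182 0.0963]
f2 [0.5175 0.0406]
b1 [0.5836 0.0964]
b2 [0.5842 0.0385]
S hb [0.6852 0.1021]
S front [0.5148 0.102 ]
S hbot [0.6968 0.0972]
```

```bash
python3 -m inch '[[0,[0,0,0],[0,0,7.55]],[0,[0,0,0],[0,0,7.55]],[0,[0,0,0],[0,0,7.55]],[0,[0,0,0],[0,0,7.55]],[0,[0,0,0],[0,0,7.55]],[0,[0,0,0],[0,0,7.55]],[0,[0,0,0],[0,0,7.55]],[0,[0,0,0],[0,0,7.55]],[0,[0,0,0],[0,0,7.55]],[0,[0,0,0],[0,0,7.55]]]' 40
python3 -m inch '[[0,[-2.2,2.4,0],[0,0,0]],[0,[-2.2,2.4,0],[0,0,0]],[0,[-2.2,2.4,0],[0,0,0]],[0,[-2.2,2.4,0],[0,0,0]],[0,[-2.2,2.4,0],[0,0,0]],[0,[-2.2,2.4,0],[0,0,0]],[0,[-2.2,2.4,0],[0,0,0]],[0,[-2.2,2.4,0],[0,0,0]],[0,[-2.2,2.4,0],[0,0,0]],[0,[-2.2,2.4,0],[0,0,0]]]'
python3 -m inch '[[0,[-2.2,2.4,0],[0,0,0]],[0,[-2.2,2.4,0],[0,0,0]],[0,[-2.2,2.4,0],[0,0,0]],[0,[-2.2,2.4,0],[0,0,0]],[0,[-2.2,2.4,0],[0,0,0]],[0,[-2.2,2.4,0],[0,0,0]],[0,[-2.2,2.4,0],[0,0,0]],[0,[-2.2,2.4,0],[0,0,0]],[0,[-2.2,2.4,0],[0,0,0]],[0,[0,0,0],[0,0,0]]]'
python3 - <<'E'
from h import *
d=grab('wrist','w1.png'); s=arm.state(); print(s['eef_pos'],R.from_rotvec(s['ee_rot']).as_matrix().round(3).tolist(),s['joints'],d['pose'].round(3).tolist()); print(proj(d,(.64,.067,.14)))
E
```

```text
clock: 1.1
eef_pos: [0.1318, 0.5079, 0.2388]
ee_rot: [2.228, 2.214, -0.001]
force: [0.3, -0.8, 0.2]
finger_gap: 0.002
gripper_force: 0.0
clock: 2.1
eef_pos: [0.3723, 0.2868, 0.239]
ee_rot: [-2.222, -2.221, 0.001]
force: [0.8, 0.6, 1.0]
finger_gap: 0.002
gripper_force: 0.0
clock: 3.1
eef_pos: [0.5895, 0.0873, 0.2378]
ee_rot: [-2.226, -2.217, 0.002]
force: [-0.1, 0.8, 0.3]
finger_gap: -0.0
gripper_force: 0.0
[0.5882079  0.08853724 0.23803351] [[0.003, 1.0, -0.002], [1.0, -0.003, -0.0], [-0.0, -0.002, -1.0]] [1.49383024e-01 2.62103965e-01 1.24368921e-01 1.43495204e+00
 3.25873069e-05 1.72347017e+00] [[1.0, -0.003, -0.001, 0.59], [-0.003, -0.957, -0.29, 0.16], [-0.0, 0.29, -0.957, 0.373], [0.0, 0.0, 0.0, 1.0]]
[405.54747752 277.83208854]
```

View pics/w1.png

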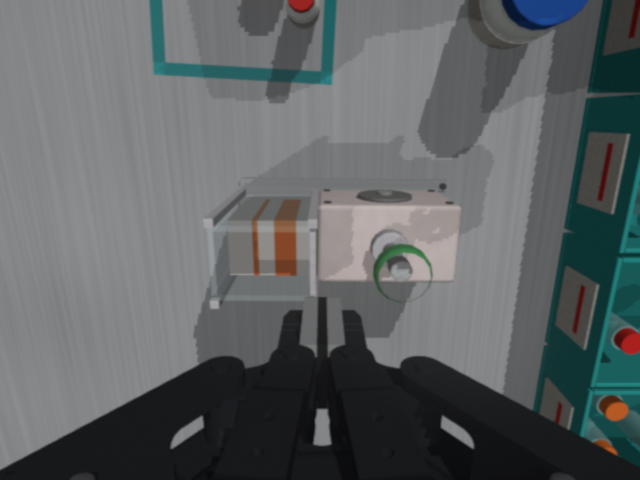

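The wrist view shows the knob ring centred at about (403,273), the front posts at (210,222) and (214,303), and the teal field's near edge at row 75.

```bash
python3 - <<'E'
from h import *
d=load('w1.png');t=load('top0.png')
print(onz(d,403,273,.14),tri(ray(d,403,273),ray(t,300.4,209.6)))
for u,v,z in((210,222,.12),(214,303,.12),(313,222,.12),(319,203,.075),(461,207,.075),(456,281,.075),(319,283,.075)): print(onz(d,u,v,z)[:2].round(4))
for p in((154,75),(331,83)): print('teal',onz(d,*p)[:2])
E
```

```text
[0.63828462 0.0701399  0.14      ] (array([0.64073203, 0.06720139, 0.13256242]), np.float64(0.0017420707650798))
[0.5185 0.0973]
[0.5167 0.0413]
[0.5837 0.0971]
[0.5872 0.1002]
[0.6918 0.0969]
[0.6935 0.0383]
[0.5869 0.0369]
teal [0.4481054  0.19512086]
teal [0.59731386 0.18834911]
```

```bash
python3 -m inch '[[0,[-0.4,1.02,0],[0,0,0]],[0,[-0.4,1.02,0],[0,0,0]],[0,[-0.4,1.02,0],[0,0,0]],[0,[-0.4,1.02,0],[0,0,0]],[0,[-0.4,1.02,0],[0,0,0]],[0,[0,0,2],[0,0,0]],[0,[0,0,2],[0,0,0]],[0,[0,0,2],[0,0,0]],[0,[0,0,1.9],[0,0,0]],[0,[0,0,0],[0,0,0]]]'
python3 -c "
from h import *
d=grab('side','s1.png');cv2.imwrite('pics/s1c.png',cv2.resize(d['frame'][180:340,230:390],None,fx=3.5,fy=3.5)[:,:,::-1]);print(arm.state()['eef_pos'])"
```

```text
clock: 4.15
eef_pos: [0.6375, 0.0695, 0.1572]
ee_rot: [-2.22, -2.218, 0.006]
force: [-0.8, 0.1, -0.1]
finger_gap: 0.001
gripper_force: 0.0
[0.63803165 0.0696504  0.15905994]
```

View pics/s1c.png

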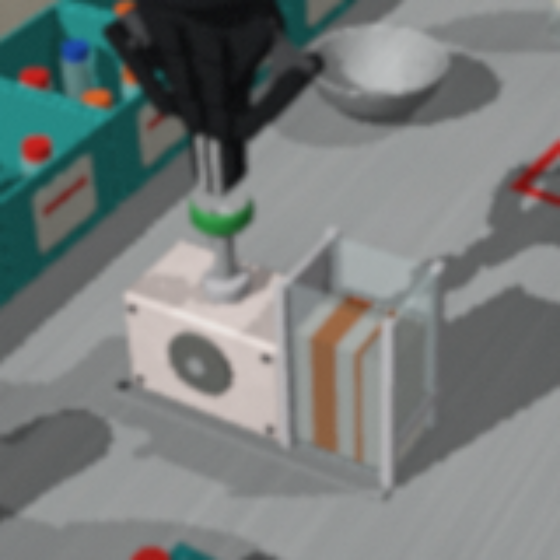

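The closed fingertips are centred just above the knob, so I'll press slowly.

```bash
python3 -m inch '[[0,[0,0,0.7],[0,0,0]],[0,[0,0,0.3],[0,0,0]],[0,[0,0,0.3],[0,0,0]],[0,[0,0,0.3],[0,0,0]],[0,[0,0,0.3],[0,0,0]],[0,[0,0,0.3],[0,0,0]],[0,[0,0,0.3],[0,0,0]],[0,[0,0,0.3],[0,0,0]],[0,[0,0,0.3],[0,0,0]],[0,[0,0,0.3],[0,0,0]]]'
```

```text
clock: 5.2
eef_pos: [0.639, 0.0698, 0.1293]
ee_rot: [2.221, 2.219, 0.004]
force: [-3.8, -0.7, 11.0]
finger_gap: -0.003
gripper_force: 5.5
```

```bash
python3 -m inch '[[0,[0,0,0.3],[0,0,0]],[0,[0,0,0.3],[0,0,0]],[0,[0,0,0.2],[0,0,0]],[0,[0,0,0.1],[0,0,0]],[0,[0,0,0],[0,0,0]],[0,[0,0,0],[0,0,0]],[0,[0,0,0],[0,0,0]],[0,[0,0,0],[0,0,0]],[0,[0,0,0],[0,0,0]],[0,[0,0,0],[0,0,0]]]'
```

```text
clock: 6.2
eef_pos: [0.639, 0.0698, 0.1199]
ee_rot: [2.221, 2.219, 0.004]
force: [-4.4, -1.0, 10.3]
finger_gap: 0.002
gripper_force: 5.3
```

```bash
python3 -m inch '[[0,[0,0,0.1],[0,0,0]],[0,[0,0,0.1],[0,0,0]],[0,[0,0,0.1],[0,0,0]],[0,[0,0,0.1],[0,0,0]],[0,[0,0,0],[0,0,0]],[0,[0,0,0],[0,0,0]],[0,[0,0,0],[0,0,0]],[0,[0,0,0],[0,0,0]],[0,[0,0,0],[0,0,0]],[0,[0,0,0],[0,0,0]]]'
```

```text
clock: 7.2
eef_pos: [0.639, 0.0698, 0.118]
ee_rot: [2.22, 2.219, 0.006]
force: [-7.9, -1.3, 20.7]
finger_gap: -0.001
gripper_force: 10.5
```

```bash
python3 -m inch '[[0,[0,0,-1.2],[0,0,0]],[0,[0,0,-1.8],[0,0,0]],[0,[0,0,-2],[0,0,0]],[0,[0,0,-2],[0,0,0]],[0,[0,0,-2],[0,0,0]],[0,[0,0,-2],[0,0,0]],[0,[-0.8,-2.0,0],[0,0,0]],[0,[-0.8,-2.0,0],[0,0,0]],[0,[-0.8,-2.0,0],[0,0,0]],[0,[-0.8,-2.0,0],[0,0,0]]]'
python3 -m inch '[[30,[-0.8,-2,0],[0,0,0]],[30,[-0.8,-2,0],[0,0,0]],[30,[-0.8,-2,0],[0,0,0]],[30,[-0.8,-2,0],[0,0,0]],[30,[-0.8,-2,0],[0,0,0]],[30,[-0.8,-0.8,0],[0,0,0]],[30,[0,0,0],[0,0,0]],[30,[0,0,0],[0,0,0]],[30,[0,0,0],[0,0,0]],[30,[0,0,0],[0,0,0]]]'
python3 -c "
from h import *
d=grab('wrist','w2.png');print(arm.state()['eef_pos'],proj(d,(.451,.069,.02)))"
```

```text
clock: 8.2
eef_pos: [0.5578, 0.0376, 0.2236]
ee_rot: [2.222, 2.221, 0.001]
force: [-0.5, -0.1, 0.7]
finger_gap: 0.003
gripper_force: 0.0
clock: 9.2
eef_pos: [0.4511, -0.0098, 0.2231]
ee_rot: [-2.222, -2.221, 0.0]
force: [0.0, -0.1, 1.1]
finger_gap: 0.296
gripper_force: 0.0
[ 0.45097727 -0.00981522  0.223048  ] [321.92097159 110.03244809]
```

View pics/w2.png

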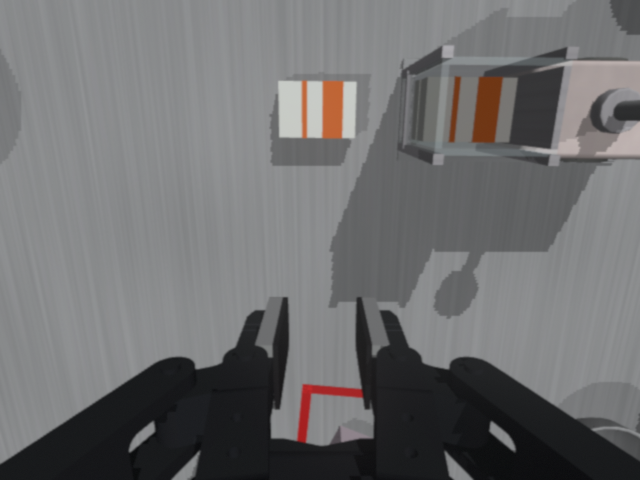

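One carton lies flat at about (317,109), clear of the mouth, and the others are still in the magazine.

```bash
python3 -c "
from h import *
d=load('w2.png')
p=np.array([onz(d,u,v,.02)[:2] for u,v in((278,81),(356,81),(355.5,138),(279,137.5))]);print(p.round(4),p.mean(0))
for u,v in ((250,298),(288,298),(357,298),(377,298)):print(onz(d,u,v,.215))"
```

```text
[[0.4173 0.0902]
 [0.4771 0.0902]
 [0.4778 0.0478]
 [0.4168 0.0481]] [0.44725365 0.06908667]
[ 0.42363254 -0.0024438   0.215     ]
[ 0.43803153 -0.00243694  0.215     ]
[ 0.46418216 -0.00242448  0.215     ]
[ 0.47176328 -0.00242087  0.215     ]
```

```bash
python3 -m inch '[[30,[0,-0.4,2.5],[0,0,0]],[30,[0,0,2.5],[0,0,0]],[30,[0,0,2.5],[0,0,0]],[30,[0,0,2.5],[0,0,0]],[30,[0,0,2.5],[0,0,0]],[30,[0,0,2.5],[0,0,0]],[30,[0,0,2.5],[0,0,0]],[30,[0,0,2],[0,0,0]],[30,[0,0,1],[0,0,0]],[30,[0,0,0],[0,0,0]]]'
python3 -m inch '[[30,[0,0,0.4],[0,0,0]],[30,[0.8,0,0],[0,0,0]],[30,[0.8,0,0],[0,0,0]],[30,[0.8,0,0],[0,0,0]],[30,[0.8,0,0],[0,0,0]],[30,[0.5,0,0],[0,0,0]],[30,[0.4,0,0],[0,0,0]],[30,[0.4,0,0],[0,0,0]],[30,[0.4,0,0],[0,0,0]],[30,[0.4,0,0],[0,0,0]]]'
```

```text
clock: 10.25
eef_pos: [0.4456, -0.0099, 0.0171]
ee_rot: [-2.221, -2.22, 0.003]
force: [-0.4, 0.7, 0.6]
finger_gap: 0.307
gripper_force: 0.0
clock: 11.25
eef_pos: [0.4465, 0.0431, 0.0143]
ee_rot: [2.222, 2.22, -0.0]
force: [-0.8, -0.7, -0.1]
finger_gap: 0.298
gripper_force: 0.2
```

```bash
python3 -m inch '[[30,[0.5,0,0],[0,0,0]],[30,[0.6,0,0],[0,0,0]],[30,[0.6,0,0],[0,0,0]],[30,[0.6,0,0],[0,0,0]],[30,[0.6,0,0],[0,0,0]],[30,[0.6,0,0],[0,0,0]],[30,[0.6,0,0],[0,0,0]],[30,[0.6,0,0],[0,0,0]],[30,[0.4,0,0],[0,0,0]],[30,[0,0,0],[0,0,0]]]'
python3 -c "
from h import *
d=grab('wrist','w3.png');print(arm.state()['eef_pos'])"
```

```text
clock: 12.25
eef_pos: [0.4465, 0.0945, 0.0143]
ee_rot: [-2.221, -2.221, -0.0]
force: [-0.7, -0.6, -0.3]
finger_gap: 0.301
gripper_force: 0.0
[0.44648091 0.09418678 0.01425487]
```

View pics/w3.png

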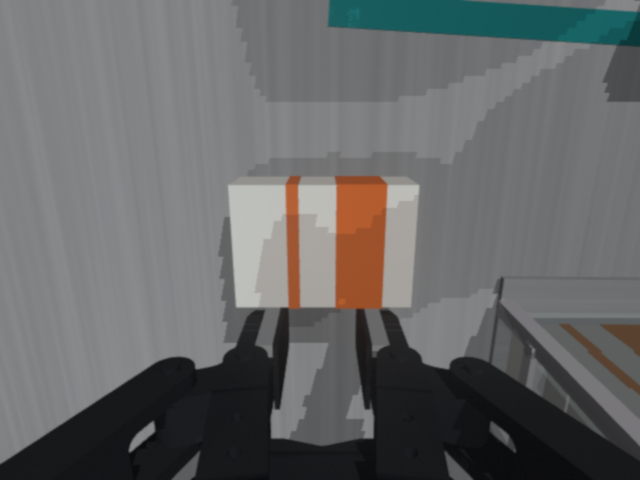

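The carton is square to the fingers and sliding straight, with its near edge at row 306. I'll carry on.

```bash
python3 -m inch '[[30,[0.5,0,0],[0,0,0]],[30,[0.7,0,0],[0,0,0]],[30,[0.7,0,0],[0,0,0]],[30,[0.7,0,0],[0,0,0]],[30,[0.7,0,0],[0,0,0]],[30,[0.7,0,0],[0,0,0]],[30,[0.7,0,0],[0,0,0]],[30,[0.7,0,0],[0,0,0]],[30,[0.7,0,0],[0,0,0]],[30,[0.7,0,0],[0,0,0]]]'
python3 -m inch '[[30,[0.7,0,0],[0,0,0]],[30,[0.7,0,0],[0,0,0]],[30,[0.7,0,0],[0,0,0]],[30,[0.7,0,0],[0,0,0]],[30,[0.7,0,0],[0,0,0]],[30,[0.7,0,0],[0,0,0]],[30,[0.7,0,0],[0,0,0]],[30,[0.7,0,0],[0,0,0]],[30,[0.7,0,0],[0,0,0]],[30,[0.5,0,0],[0,0,0]]]'
python3 -c "
from h import *
d=grab('wrist','w4.png');print(arm.state()['eef_pos'],arm.state()['joints'])
g=cv2.inRange(cv2.cvtColor(d['frame'],cv2.COLOR_RGB2HSV),(5,150,120),(15,255,255));ys,xs=np.nonzero(g[:330]);print(xs.min(),xs.max(),ys.min(),ys.max());
for v in (ys.min(),ys.max()):print(onz(d,xs.min(),v,.02),onz(d,xs.max(),v,.02))
d=load('w3.png')
g=cv2.inRange(cv2.cvtColor(d['frame'],cv2.COLOR_RGB2HSV),(5,150,120),(15,255,255));ys,xs=np.nonzero(g[:330]);print(xs.min(),xs.max(),ys.min(),ys.max());
for v in (ys.min(),ys.max()):print(onz(d,xs.min(),v,.02),onz(d,xs.max(),v,.02))
"
```

```text
clock: 13.3
eef_pos: [0.4466, 0.1625, 0.0143]
ee_rot: [2.222, 2.221, 0.0]
force: [-0.3, -0.6, 0.3]
finger_gap: 0.301
gripper_force: 0.2
clock: 14.3
eef_pos: [0.4466, 0.2306, 0.0143]
ee_rot: [-2.222, -2.221, -0.0]
force: [0.1, -0.6, 0.5]
finger_gap: 0.298
gripper_force: 0.2
[0.44672665 0.23111686 0.01433226] [ 4.77172292e-01  1.86231399e-01 -4.78429992e-01  9.05708325e-01
  4.61452974e-04  2.04805982e+00]
287 386 178 309
[0.43542446 0.28527456 0.02      ] [0.46649379 0.28529131 0.02      ]
[0.43435355 0.24014353 0.02      ] [0.46855499 0.24014972 0.02      ]
287 386 177 308
[0.43532329 0.14943776 0.02      ] [0.46637623 0.14946961 0.02      ]
[0.43427596 0.10436592 0.02      ] [0.46845639 0.10438843 0.02      ]
```

```bash
python3 -m inch '[[30,[-1,0,0],[0,0,0]],[30,[-1,0,0],[0,0,0]],[30,[0,0,-2],[0,0,0]],[30,[0,0,-3],[0,0,0]],[30,[0,0,-3],[0,0,0]],[30,[0,-2,-2],[0,0,0]],[15,[1.1,-2,0],[0,0,0]],[15,[2,-2,0],[0,0,0]],[15,[2,-1,0],[0,0,0]],[15,[0,0,0],[0,0,0]]]'
python3 -m inch '[[15,[0,0,0],[0,0,8.5]],[15,[0,0,0],[0,0,8.5]],[15,[0,0,0],[0,0,8.5]],[15,[0,0,0],[0,0,8.5]],[15,[0,0,0],[0,0,8.5]],[15,[0,0,0],[0,0,8.5]],[15,[0,0,0],[0,0,8.5]],[15,[0,0,0],[0,0,8.5]],[15,[0,0,0],[0,0,8.5]],[15,[0,0,0],[0,0,8.5]]]'
python3 -m inch '[[15,[0,0,0],[0,0,5]],[15,[0,0,0],[0,0,0]],[15,[0,0,0],[0,0,0]],[15,[0,0,0],[0,0,0]],[15,[0,0,0],[0,0,0]],[15,[0,0,0],[0,0,0]],[15,[0,0,0],[0,0,0]],[15,[0,0,0],[0,0,0]],[15,[0,0,0],[0,0,0]],[15,[0,0,0],[0,0,0]]]'
python3 -c "
from h import *
d=grab('wrist','w5.png');print(arm.state()['eef_pos'])"
```

```text
clock: 15.35
eef_pos: [0.3758, 0.2613, 0.1145]
ee_rot: [-2.22, -2.222, -0.001]
force: [0.2, -0.6, 0.4]
finger_gap: 0.152
gripper_force: 0.0
clock: 16.35
eef_pos: [0.4261, 0.1374, 0.1144]
ee_rot: [-3.021, -0.378, 0.051]
force: [0.7, 0.2, -0.4]
finger_gap: 0.151
gripper_force: 0.0
clock: 17.35
eef_pos: [0.4296, 0.1184, 0.1144]
ee_rot: [-3.015, -0.293, 0.063]
force: [-0.2, -0.5, 0.0]
finger_gap: 0.149
gripper_force: 0.0
[0.42961416 0.11835144 0.11438639]
```

View pics/w5.png

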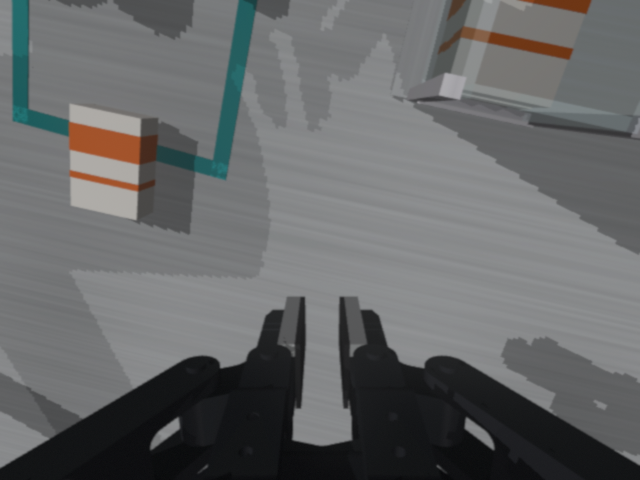

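The turn ran into the joint 6 limit and the arm drifted. The picture shows the carton undisturbed at (110,160) and nothing touched. I'll turn the other way instead, to tool x = world -x.

```bash
python3 -c "
from h import *
s=arm.state();a=R.from_rotvec(s['ee_rot']);print(a.as_matrix().round(3),s['joints'].round(3))
T=R.from_matrix(np.array([[-1,0,0],[0,1,0],[0,0,-1.]]))
print(np.degrees((a.inv()*T).as_rotvec()))
d=load('w5.png')
for u,v in ((70,104),(157,118),(137,220),(72,207)):print(onz(d,u,v,.02))
"
```

```text
[[ 0.98   0.19  -0.052]
 [ 0.194 -0.975  0.107]
 [-0.03  -0.115 -0.993]] [ 0.195  0.032 -0.423  1.146  0.115  3.141]
[  -3.49715935   -9.48001424 -168.61070718]
[0.47628994 0.28302839 0.02      ]
[0.47875721 0.23204904 0.02      ]
[0.41668097 0.24091925 0.02      ]
[0.41561645 0.28247917 0.02      ]
```

```bash
python3 -m inch '[[15,[0,0,0],[-0.175,-0.474,-8.43]],[15,[0,0,0],[-0.175,-0.474,-8.43]],[15,[0,0,0],[-0.175,-0.474,-8.43]],[15,[0,0,0],[-0.175,-0.474,-8.43]],[15,[0,0,0],[-0.175,-0.474,-8.43]],[15,[0,0,0],[-0.175,-0.474,-8.43]],[15,[0,0,0],[-0.175,-0.474,-8.43]],[15,[0,0,0],[-0.175,-0.474,-8.43]],[15,[0,0,0],[-0.175,-0.474,-8.43]],[15,[0,0,0],[-0.175,-0.474,-8.43]]]'
python3 -m inch '[[15,[0,0,0],[-0.175,-0.474,-8.43]],[15,[0,0,0],[-0.175,-0.474,-8.43]],[15,[0,0,0],[-0.175,-0.474,-8.43]],[15,[0,0,0],[-0.175,-0.474,-8.43]],[15,[0,0,0],[-0.175,-0.474,-8.43]],[15,[0,0,0],[-0.175,-0.474,-8.43]],[15,[0,0,0],[-0.175,-0.474,-8.43]],[15,[0,0,0],[-0.175,-0.474,-8.43]],[15,[0,0,0],[-0.175,-0.474,-8.43]],[15,[0,0,0],[-0.175,-0.474,-8.43]]]'
python3 -c "
from h import *
s=arm.state();a=R.from_rotvec(s['ee_rot']);print(s['eef_pos'],a.as_matrix().round(3),s['joints'].round(3))
T=R.from_matrix(np.array([[-1,0,0],[0,1,0],[0,0,-1.]]))
print(np.degrees((a.inv()*T).as_rotvec()))"
```

```text
clock: 18.4
eef_pos: [0.4297, 0.1182, 0.1143]
ee_rot: [-2.052, -2.278, 0.043]
force: [0.0, -0.4, -0.5]
finger_gap: 0.151
gripper_force: 0.0
clock: 19.4
eef_pos: [0.4296, 0.1183, 0.1144]
ee_rot: [-0.009, 3.141, 0.0]
force: [0.1, -0.4, -0.5]
finger_gap: 0.145
gripper_force: 0.0
[0.42963059 0.1182613  0.11439244] [[-1.    -0.006  0.   ]
 [-0.006  1.     0.   ]
 [-0.     0.    -1.   ]] [ 0.269  0.008 -0.442  1.12  -0.     0.263]
[0.00460957 0.01954212 0.32226403]
```

```bash
python3 -m inch '[[15,[2,0,0],[0,0,0.3]],[15,[2,1,0],[0,0,0]],[15,[2,2,0],[0,0,0]],[15,[0.4,2.5,0],[0,0,0]],[15,[0,2.5,0],[0,0,0]],[15,[0,2.5,0],[0,0,0]],[15,[0,2.5,0],[0,0,0]],[15,[0,1.4,0],[0,0,0]],[15,[0,0,2],[0,0,0]],[15,[0,0,2],[0,0,0]]]'
python3 -m inch '[[15,[0,0,2],[0,0,0]],[15,[0,0,2],[0,0,0]],[15,[0,0,1.5],[0,0,0]],[15,[0,0,0.5],[0,0,0]],[15,[0,0,0],[0,0,0]],[15,[-0.4,0,0],[0,0,0]],[15,[-0.4,0,0],[0,0,0]],[15,[-0.4,0,0],[0,0,0]],[15,[-0.4,0,0],[0,0,0]],[15,[-0.4,0,0],[0,0,0]]]'
```

```text
clock: 20.4
eef_pos: [0.3669, 0.2632, 0.0743]
ee_rot: [0.007, 3.14, 0.001]
force: [-0.2, -0.4, 0.1]
finger_gap: 0.153
gripper_force: 0.0
clock: 21.4
eef_pos: [0.387, 0.2625, 0.0146]
ee_rot: [0.009, 3.141, 0.0]
force: [0.4, 0.1, 0.2]
finger_gap: 0.154
gripper_force: 0.0
```

```bash
python3 -m inch '[[15,[-0.5,0,0],[0,0,0]],[15,[-0.5,0,0],[0,0,0]],[15,[-0.5,0,0],[0,0,0]],[15,[-0.5,0,0],[0,0,0]],[15,[-0.5,0,0],[0,0,0]],[15,[-0.5,0,0],[0,0,0]],[15,[-0.5,0,0],[0,0,0]],[15,[-0.5,0,0],[0,0,0]],[15,[-0.5,0,0],[0,0,0]],[15,[-0.3,0,0],[0,0,0]]]'
python3 -c "
from h import *
d=grab('wrist','w6.png');grab('top','t6.png');print(arm.state()['eef_pos'])"
```

```text
clock: 22.4
eef_pos: [0.435, 0.2622, 0.0144]
ee_rot: [0.009, 3.141, 0.0]
force: [0.3, -0.7, 0.7]
finger_gap: 0.147
gripper_force: 0.2
[0.43490666 0.26218625 0.01438185]
```

View pics/w6.png

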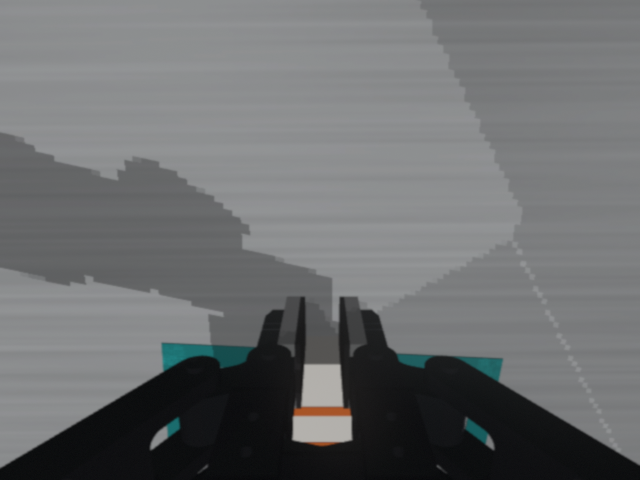

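The carton is seen between the fingers at (322,400), square and centred, with the teal edge at row 350. I'll push another 3.2 cm, then back off and lift.

```bash
python3 -m inch '[[15,[-0.5,0,0],[0,0,0]],[15,[-0.5,0,0],[0,0,0]],[15,[-0.5,0,0],[0,0,0]],[15,[-0.5,0,0],[0,0,0]],[15,[-0.5,0,0],[0,0,0]],[15,[-0.4,0,0],[0,0,0]],[15,[-0.3,0,0],[0,0,0]],[15,[0,0,0],[0,0,0]],[15,[0.5,0,0],[0,0,0]],[15,[1,0,0],[0,0,0]]]'
python3 -m inch '[[15,[2,0,0],[0,0,0]],[15,[2,0,0],[0,0,0]],[15,[0,0,-3],[0,0,0]],[15,[0,0,-3],[0,0,0]],[15,[0,0,-3],[0,0,0]],[15,[2.5,0,-3],[0,0,0]],[15,[2.5,0,0],[0,0,0]],[15,[2.5,0,0],[0,0,0]],[15,[2.5,0,0],[0,0,0]],[15,[0,0,0],[0,0,0]]]'
python3 - <<'E'
from h import *
t=grab('top','t7.png');s=grab('side','s7.png');print(arm.state()['eef_pos'])
cv2.imwrite('pics/c7.png',np.hstack([cv2.resize(t['frame'][180:320,170:330],(400,350)),cv2.resize(s['frame'][225:435,220:370],(400,560))[:350] if 0 else cv2.resize(s['frame'][225:435,200:440],(400,350))])[:,:,::-1])
E
```

```text
clock: 23.5
eef_pos: [0.4512, 0.262, 0.0143]
ee_rot: [0.01, 3.142, -0.0]
force: [-0.2, 0.7, -0.5]
finger_gap: 0.143
gripper_force: 0.0
clock: 24.5
eef_pos: [0.3082, 0.2621, 0.1343]
ee_rot: [-0.005, -3.14, 0.0]
force: [0.3, 0.3, -0.6]
finger_gap: 0.15
gripper_force: 0.0
[0.31070145 0.2628154  0.1345314 ]
```

View pics/c7.png

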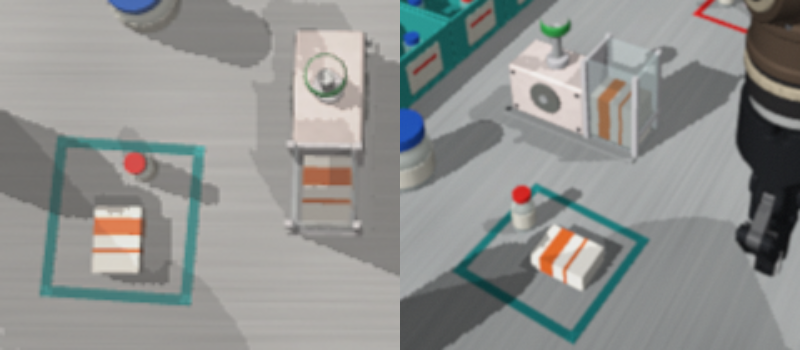

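The carton lies flat and wholly inside the teal tape, at about (117,240) in the left crop. It is clear of the vial. The plunger is up and three cartons remain in the magazine.

```bash
python3 -c "
from workcell import arm
print(arm.hand_in())"
```

```text
the job is handed in; nothing more can be done
None
```

I pressed the plunger once to its stop, one carton came out, and I nudged it along the bench until it lay flat and wholly inside the teal rectangle; the job is handed in at about 25 s on the robot's clock, and no result was reported.

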